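Couple the board-holder arm to its ball stand and latch it

ROBOT

A 6-joint arm with a two-finger parallel gripper is mounted at the origin on a cart in front of the work surface, level with it; the furniture and walls round the work are solid. World frame = base frame: x ahead of the robot, y to its left, z up, the work surface at z = 0. Lengths are in m, angles in degrees, forces in N, time in s.
With the tool pointing down it reaches from about 0.4 to 0.825 m from the base axis. Payload 7 kg.
Tool frame: the origin (TCP) lies on the front face of the gripper's body, between the roots of the fingers; the fingertips stand 66 mm ahead of it and the grasp point (between the pads) lies 47 mm ahead of it; z points along the fingers, y is the line along which they close (so a half turn about z gives the same grasp; the last joint's range is limited). The gripper opens to 88 mm and grips with 3 to 60 N. Pads are 19 mm wide; open, the fingers measure 130 mm over their backs; the gripper's body (78 mm by 193 mm) begins 47 mm behind the grasp point.
Start: joints at [-57.405, 20.546, 0.682, 0, -70.136, -16.507], TCP at [0.187, -0.649, 0.292] pointing down, gripper open.
Joint ranges: [-176.03, 176.03], [-82.01, 121.73], [-58.28, 71.71], [-173.87, 95.51], [-174.79, -0.11], [-173.66, 173.66]. Speed limits (degrees/s): [136.94, 136.94, 172.46, 180, 180, 180].

INTERFACE

Orientations are given as [roll, pitch, yaw] about the fixed x, y, z axes, in that order (R = Rz(yaw) Ry(pitch) Rx(roll)).
In Python, from plant import ctrl gives the robot as it stands.
- The arm moves only by the tool send_rows, never from a script. Its argument "deltas" is a list of rows, each a list of 2 entries, a list of its own where there are three numbers: the shift along the tool's x, y, z each as a share of 800 mm, from -1 to 1, then the turn about the tool's z as a share of 90 degrees, from -1 to 1. A call has exactly 5 rows; each row is the pose to reach, as a shift and turn from the pose commanded when the call began, along the tool's axes at that moment; what a row does not reach only later rows make up. A row lasts 1/12 s, in which the tool goes at most 41.7 mm and 7.16 degrees, less where a joint would pass 70% of its speed; a pose out of reach is approached as far as the arm can. A call with a number of a shift or a turn outside -1 to 1 is refused whole. A call with a gripper value outside its range is refused whole. "gripper" is the opening, from 0 (shut) to 1 (fully open), set as the call begins (left out, the last holds). The fingers move at their own pace and stop on an object; the grip force is fixed at half the most. Time passes only in rows, so rows that repeat a pose let the fingers close, or fill a call up. It gives the time, the measured TCP pose, the force, the opening and the grip force at its end, in the units of the state.
- ctrl.get_obs(): the state, without advancing time (a new reading comes with each control period).
- ctrl.snapshot(name): name is "scene" or "side" or "wrist"; returns a dict with "color" (400x640x3 uint8, red, green, blue), "vertical_fov" (degrees; the focal length in pixels is half the picture's height over the tangent of half this angle, whatever the lens; pixels are square), "cx", "cy" (the principal point, pixels), "rvec" (rotation vector, rad) and "tvec" (3), from world to camera coordinates, as OpenCV has them. Camera axes: x right, y down, z forward; pixel columns grow to the right and rows downward; lengths in m; the calibration is good to about 2 mm. A picture is of the moment at which its call begins. There is no depth.
- ctrl.close_job(): hands the job in; it is judged then, once.
Trained networks look in a picture, given as the dict that the camera call returned (one of the last four; its "shot" number tells which), for a name from the list of things; names that differ only in an ending like _2 or _b are one class to them, and where a whole thing is asked for, a point or a joint stands for the part that bears it (a point fixed in the world has none). Each returns a list of dicts, best first, with "conf" (0 to 1); they miss things now and then, are a little off and sometimes report something else, mostly with a low value. They report only what shows in the picture. A call takes as long as a camera call.
- ctrl.boxes_of(picture, thing): "xy" ([column, row] as shares, 0 to 1, of the picture: columns of its width, rows of its height, amid what is visible of it).
- ctrl.cut_out(picture, thing): "pixels" (400x640 bool, what is visible of it) and "xy" ([column, row] as shares, 0 to 1, of the picture: columns of its width, rows of its height, amid what is visible of it).
The state is a dict: "clock": time; "joint_pos": joint angles; "qvel": joint speeds; "tau": joint torques, N m; "tool_pos": TCP position; "orientation": TCP orientation; "force": force on the tool from outside, world axes, zero at the start; "moment": the same for the moment, N m; "opening": finger opening in m; "gripper_force": force on a finger pad.
Only numpy, scipy, OpenCV 4.12 (cv2) and the standard library are available. Lean on these libraries where they do the work, as an engineer would, in place of code of your own. Each camera call takes 0.05 s, during which the arm holds its last target. There are 200 camera calls.

TASK

Mount the board-holder arm on the bench stand: lower its socket over the stand's ball with the arm's tail foot between the two fork prongs, and press it gently down until the ball snaps fully home. Then press the arm's latch lever all the way down and let go. Do not force anything, and leave the flux tin and the loupe where they stand.

Things in the scene. Friction and masses are not known exactly. Their poses are not given: they have to be found in the camera images.
- stand: Fixed bench stand: steel foot plate 192 x 72 x 8 mm; over it an aluminium head bar 180 x 60 x 8 mm with a 28 mm steel ball on a thin neck. Origin on the table right under the ball; z up, -x along the bar from ball to fork. The head's height differs every time and is NOT reported: ball centre 60 to 100 mm above the table, firmly set. Feel for it or look.
- stand_axis (a point): Point on top of the foot plate right under the ball, 8 mm above the table; axes as the stand's.
- stand_fork (a point): Point on top of the foot plate right under the fork, 135 mm from the ball towards -x. The fork's two upright prongs stand 22 mm apart across y, flared at the top, and are part of the head (same unreported height): floor of the fork 28 mm below the ball's centre, prong tops about 4 mm above the ball's centre.
- grip_block (a point): Centre of the black grip block on top of the socket of the loose arm: 26 mm along x, 22 mm across y (its two flat sides, to be gripped), 32 mm tall, this point at half height. It is 68 mm above the table while the arm stands there and 42 mm above the centre of a seated ball. z up, -x along the arm to its tail.
- holder_arm: The board-holder arm: aluminium, two rails, 195 mm long, 0.25 to 0.4 kg. Origin at underside level below the socket, 68 mm under grip_block. At the tail, 135 mm towards -x, a foot 16 mm wide reaches down to underside level (it goes between the prongs, its end 26 mm below the seated ball's centre), and a 44 x 62 mm tray lies on top. Over 32 N between arm and stand is forcing it.
- socket (a point): Where the ball's centre lies when home: 42 mm below grip_block, 26 mm above the underside. Bore 31 mm, flared rim 40 mm wide, 12 mm below this point. Two sprung detents meet the ball 14 mm before home; the arm's weight does not pass them; 6 to 18 N straight down does, slowly (20 mm/s or less); they snap over the ball, which stops on stiff rubber (8 N/mm, 2 mm).
- seat_pin (a joint): Steel indicator pin, 6 mm thick, on top of the grip block, pushed up by the ball (metres): 0 without ball, about 0.007 with the ball fully home, more while pressed; the last 7 mm of lowering push it up one to one, with hardly any resistance.
- latch_lever (a joint): Steel latch lever over the rails, hinged 32 mm from grip_block towards the tail and 12 mm below it. 0 to 0.1 rad as found (raised, sloping up to the tail about 34 degrees), 0.6 rad fully down and level. Stiff, stays where left, about 3 N at its pad, solid stop at the end; over 40 N is forcing it. Its claw reaches under the ball; a ball not home blocks it.
- lever_pad (a point): Middle of the top face of the lever's pad (28 mm along the lever, 22 mm across), 57 mm from the hinge. Lever raised: about 74 mm from grip_block towards the tail and 26 mm above it; lever down: 88 mm from it and 4 mm below it. Its axes turn with the lever.
- flux_tin: Small round flux tin, tan lid, 44 mm wide, 22 mm tall, origin under its middle. Leave it.
- loupe: Black barrel-shaped loupe, 34 mm wide, 36 mm tall, origin under its middle. Leave it.

How it is judged (in metres and radians):
On the way, in this order (a step that is already met when the one before it is completed fails the run):
1. the socket is fully home on the ball, the lever still up (value of joint seat_pin above 0.0055 m and horizontal distance between socket and stand_axis below 0.005 m and angle between socket's own z axis and vertical below 0.12 rad and angle between the x axis of socket and the x axis of stand_axis, either way round below 0.08 rad and value of joint latch_lever below 0.25 rad), for 0.2 s.
2. the lever is pressed fully down with the socket home (value of joint seat_pin above 0.0055 m and horizontal distance between socket and stand_axis below 0.005 m and angle between socket's own z axis and vertical below 0.12 rad and angle between the x axis of socket and the x axis of stand_axis, either way round below 0.08 rad and value of joint latch_lever above 0.54 rad), for 0.2 s.
At the end, for the whole second after the job is handed in: The ball is fully home in the socket (indicator pin raised by more than 5.5 mm, socket within 5 mm of the stand's axis), the arm lies level within 0.12 rad and along the stand within 0.08 rad (foot between the prongs), the lever is down (more than 0.54 rad), and the arm is at rest (all of step 2 and linear speed of holder_arm below 0.01 m/s); the robot touches nothing.
It fails at once if the arm is forced on the stand (more than 32 N) (contact force between holder_arm and stand above 32 N).
It fails at once if the lever is forced (more than 40 N from the fingers) (contact force between the fingers and latch_lever above 40 N).
It fails at once if the flux tin or the loupe is disturbed (distance of any of flux_tin, loupe from where it was at the start of the episode above 0.02 m).
It also fails if it takes over 69 s, if anything falls off the work surface, if the arm or the gripper's body presses on something with over 40 N, if the wrist force passes 120 N, or if a joint passes its speed limit or range.

## Working session

There is one attempt and no reset: what is moved stays moved. The work goes in short steps, Python scripts to look and compute and a tool call to move; the robot and the scene stay as the last step left them, time stands still between calls to the robot, and variables do not carry over. Pictures are saved under pics/ and viewed, at most 10 in all, crops included, and the job is handed in when it is done.

Besides the shell and the picture viewer there is one more tool, called after "Call:" as a command line: name --argument value ..., lists and objects as JSON in quotes. send_rows: Moves the arm, as the interface text tells. Shift numbers are shares of 800 mm and turn numbers shares of 90 degrees, none past 1 either way. Its arguments: {"type":"object","properties":{"deltas":{"type":"array","items":{"type":"array"}},"gripper":{"type":"number"}},"required":["deltas"]}

```bash
mkdir -p pics; ls
cat > h.py <<'E'
import numpy as np, cv2
from plant import ctrl
from scipy.spatial.transform import Rotation as R
def snap(n, save=None):
    p=ctrl.snapshot(n)
    if save: cv2.imwrite('pics/'+save,p['color'][:,:,::-1])
    return p
def K(p):
    f=200/np.tan(np.radians(p['vertical_fov'])/2); return np.array([[f,0,p['cx']],[0,f,p['cy']],[0,0,1.]])
def ray(p,uv):
    Rm=cv2.Rodrigues(np.array(p['rvec'],float))[0]; t=np.array(p['tvec'],float).ravel()
    d=Rm.T@np.linalg.inv(K(p))@np.array([uv[0],uv[1],1.]); return -Rm.T@t, d/np.linalg.norm(d)
def atz(p,uv,z):
    c,d=ray(p,uv); return c+d*(z-c[2])/d[2]
def proj(p,X):
    return cv2.projectPoints(np.array(X,float).reshape(-1,3),np.array(p['rvec'],float),np.array(p['tvec'],float),K(p),None)[0].reshape(-1,2)
def tri(l):
    A=np.zeros((3,3));b=np.zeros(3)
    for p,uv in l:
        c,d=ray(p,uv);M=np.eye(3)-np.outer(d,d);A+=M;b+=M@c
    return np.linalg.solve(A,b)
def px(r): return np.array(r['xy'])*[640,400]
E
python3 - <<'E'
from h import *
P={n:snap(n,n+'0.png') for n in('scene','side')}
for n,p in P.items():
    print(n,p['vertical_fov'],ray(p,(320,200)))
    for t in('stand','holder_arm','grip_block','latch_lever','lever_pad','socket','seat_pin','flux_tin','loupe'):
        print(t,[(px(r).round(1),round(r['conf'],2)) for r in ctrl.boxes_of(p,t)[:3]])
print(ctrl.get_obs())
a=np.vstack([P['scene']['color'],P['side']['color']]); cv2.imwrite('pics/both.png',cv2.resize(a,(480,600))[:,:,::-1])
E
```

```text
pics
scene 48.96241662564155 (array([-0.09438332, -0.54919694,  0.74316151]), array([ 0.56492311,  0.56243371, -0.60376337]))
stand [(array([284.1, 211.8]), 0.69)]
holder_arm [(array([393.2, 269.2]), 0.58)]
grip_block [(array([392.2, 268.2]), 0.56)]
latch_lever [(array([396.4, 253.3]), 0.59)]
lever_pad [(array([398. , 253.5]), 0.51)]
socket [(array([393.1, 267.3]), 0.63)]
seat_pin []
flux_tin [(array([367.4, 216.9]), 0.77)]
loupe [(array([250.5, 173.9]), 0.48)]
side 54.91605022815856 (array([0.07143025, 0.76970539, 0.65453674]), array([ 0.42949632, -0.69331055, -0.57866518]))
stand [(array([313.7, 231. ]), 0.77)]
holder_arm [(array([360.7, 164.8]), 0.98)]
grip_block [(array([354.1, 169. ]), 0.97)]
latch_lever [(array([354.1, 168.5]), 0.66), (array([366. , 157.5]), 0.48)]
lever_pad []
socket [(array([357.9, 167.5]), 0.98)]
seat_pin []
flux_tin [(array([301.2, 194.4]), 0.72)]
loupe [(array([230. , 283.6]), 0.6)]
{'clock': 1.0, 'joint_pos': array([-5.74064291e+01,  2.05467946e+01,  6.81119999e-01,  7.18439177e-04,
       -7.01346673e+01, -1.65071960e+01]), 'qvel': array([ 0.02689638, -0.0359172 , -0.03836258, -0.06556098,  0.01891058,
        0.07007308]), 'tau': array([ 1.05617488e-05, -5.82396734e+01,  2.93301308e+01,  7.00247839e+00,
        1.24409734e-02, -1.72896910e-05]), 'tool_pos': array([ 0.18701045, -0.64855725,  0.29215222]), 'orientation': array([ 1.79999864e+02, -7.44968697e-04, -1.63913381e+02]), 'force': array([-0.56453798, -0.11547094,  0.40197684]), 'moment': array([-0.00291761,  0.02308341,  0.06971367]), 'gripper_force': 0.0, 'opening': 0.08762821727215783}
```

View pics/scene0.png

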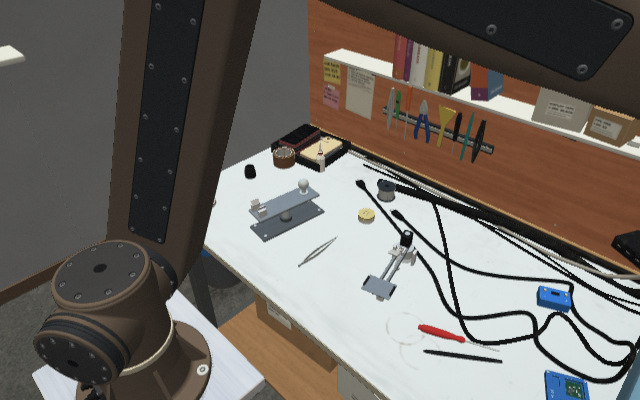

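View pics/side0.png

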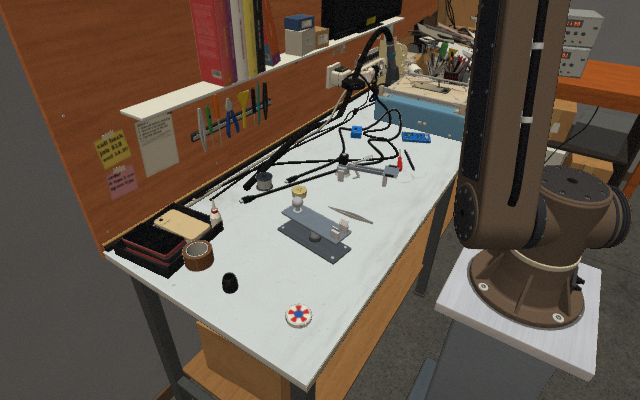

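The scene view shows the stand with its ball at about (304,186) and fork at (256,207). The loose arm has its grip block at (407,238) and tray at (378,288). In the side view the ball is at (297,206), the fork at (341,229) and the grip block at (343,160).

Run:
```python
from h import *
S=snap('scene');D=snap('side')
for n,a,b in(('ball',(304,186),(297,206)),('fork',(257,205),(341,228)),('grip',(407,239),(343,160)),('tray',(379,287),(388,170)),('tin',(367,215),(301,193))):
    X=tri([(S,a),(D,b)]); print(n,X.round(3),(proj(S,X)-a).round(1),(proj(D,X)-b).round(1))
print(atz(S,(407,239),.07),atz(S,(379,287),.055), atz(S,(250.5,173.9),.018))
for n,p,r in(('s',S,(230,120,450,320)),('d',D,(220,120,440,320))):
    x0,y0,x1,y1=r
    c=cv2.resize(p['color'][y0:y1,x0:x1],None,fx=2.7,fy=2.7,interpolation=2) 
    cv2.imwrite(f'pics/c{n}.png',c[:,:,::-1])
```

```text
ball [0.534 0.137 0.083] [[-0.7  1. ]] [[-0.8 -1.1]]
fork [0.394 0.156 0.089] [[-0.7  0.9]] [[-0.8 -0.9]]
grip [ 0.571 -0.164  0.063] [[-0.5  0.8]] [[-0.4 -0.6]]
tray [ 0.429 -0.2    0.052] [[ 1.1 -1.5]] [[0.8 0.9]]
tin [ 0.622 -0.005  0.01 ] [[-1.1  1.7]] [[-1.  -1.5]]
[ 0.56669987 -0.16692549  0.07      ] [ 0.42184137 -0.20235763  0.055     ] [0.53343686 0.36653354 0.018     ]
```

View pics/cs.png

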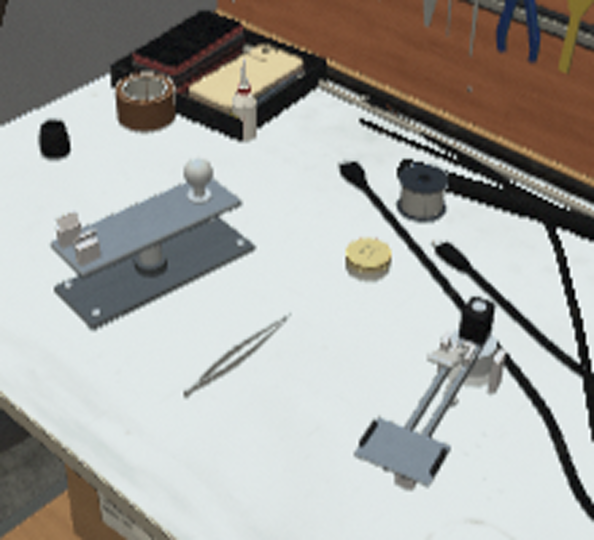

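View pics/cd.png

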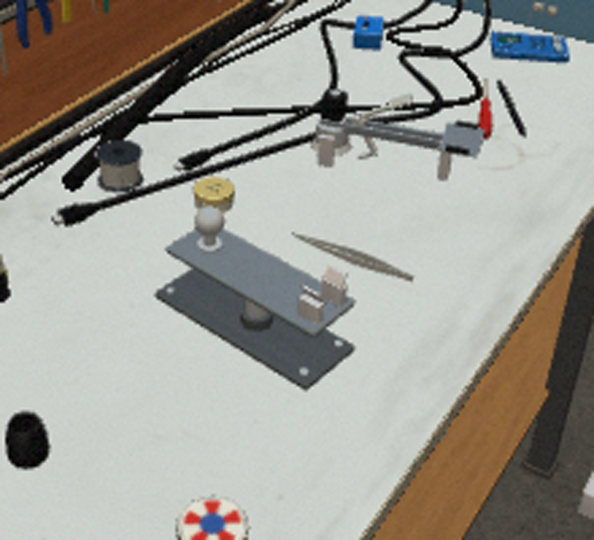

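The crops show the ball at about (303,184) in scene and (297,202) in side. The tail points towards the robot on both objects, with the arm's yaw about 14° and the stand's about -8°. Setting out for the grip block.

```bash
cat >> h.py <<'E'
def go(X,yaw=None):
    o=ctrl.get_obs(); r=R.from_euler('xyz',o['orientation'],degrees=True)
    d=r.inv().apply(np.array(X)-o['tool_pos'])
    s='' 
    if yaw is not None:
        t=-(yaw-o['orientation'][2]); t=(t+90)%180-90; s=f' turn {t:.2f}deg share {t/90:.4f} calls {abs(t)/35.8:.2f}'
    print('share',(d/.8).round(4),'dist',np.linalg.norm(d).round(4),'calls',(np.linalg.norm(d)/.2085).round(2),s)
E
python3 - <<'E'
from h import *
S=snap('scene');D=snap('side')
for n,a,b in(('ball',(303.3,183.7),(297.4,201.9)),('fork',(258.9,207.4),(339.3,228.5)),('grip',(407,238.5),(343.5,158.5))):
    X=tri([(S,a),(D,b)]); print(n,X.round(3),(proj(S,X)-a).round(1))
go([.565,-.166,.27],14)
E
```

```text
ball [0.532 0.135 0.093] [[-0.3  0.4]]
fork [0.399 0.154 0.082] [[-0.3  0.3]]
grip [ 0.569 -0.165  0.067] [[-0.3  0.4]]
share [-0.6211  0.4487  0.0277] dist 0.6134 calls 2.94  turn 2.09deg share 0.0232 calls 0.06
```

Call:
send_rows --deltas '[[[-0.16,0.11,0],0],[[-0.16,0.11,0],0],[[-0.16,0.11,0],0],[[-0.16,0.11,0],0],[[-0.2,0.14,-0.0],0.02]]'

```text
clock: 1.62
tool_pos: [0.3103, -0.4958, 0.2923]
orientation: [-180.0, -0.0, -165.7]
force: [1.4, -0.0, 0.3]
opening: 0.0873
gripper_force: 0.0
```

Call:
send_rows --deltas '[[[-0.21,0.15,0],0],[[-0.21,0.15,0],0],[[-0.21,0.15,0],0],[[-0.21,0.15,0],0],[[-0.21,0.15,0],0]]'

```text
clock: 2.03
tool_pos: [0.444, -0.337, 0.2926]
orientation: [-180.0, 0.0, -165.7]
force: [0.4, -0.8, -0.9]
opening: 0.0874
gripper_force: 0.0
```

Run:
```python
from h import *
go([.566,-.165,.27],14)
```

```text
share [-0.2009  0.1706  0.0283] dist 0.2121 calls 1.02  turn 0.30deg share 0.0034 calls 0.01
```

Call:
send_rows --deltas '[[[-0.2,0.17,0.028],0.003],[[-0.2,0.17,0.028],0.003],[[-0.2,0.17,0.028],0.003],[[-0.2,0.17,0.028],0.003],[[-0.2,0.17,0.028],0.003]]'

```text
clock: 2.45
tool_pos: [0.5636, -0.1679, 0.2703]
orientation: [-180.0, 0.0, -166.0]
force: [1.3, -0.2, -0.4]
opening: 0.0875
gripper_force: 0.0
```

Run:
```python
from h import *
p=snap('wrist','w1.png')
print(p['vertical_fov'],ray(p,(320,200)),ctrl.get_obs()['tool_pos'])
for t in('holder_arm','grip_block','lever_pad','latch_lever'):
    print(t,[(px(r).round(1),round(r['conf'],2)) for r in ctrl.cut_out(p,t)[:2]])
print(proj(p,[.567,-.165,.084]))
```

```text
65.32055509521831 (array([ 0.48263816, -0.18769106,  0.36347155]), array([ 0.3006069 ,  0.06879344, -0.95126387])) [ 0.56730599 -0.16349596  0.26899081]
holder_arm [(array([324.4,  53.6]), 0.97)]
grip_block [(array([327.2,  53.5]), 0.88)]
lever_pad [(array([324.7, 120.7]), 0.77)]
latch_lever [(array([322.1, 120.9]), 0.82)]
[[323.58172454 196.72440436]]
```

View pics/w1.png

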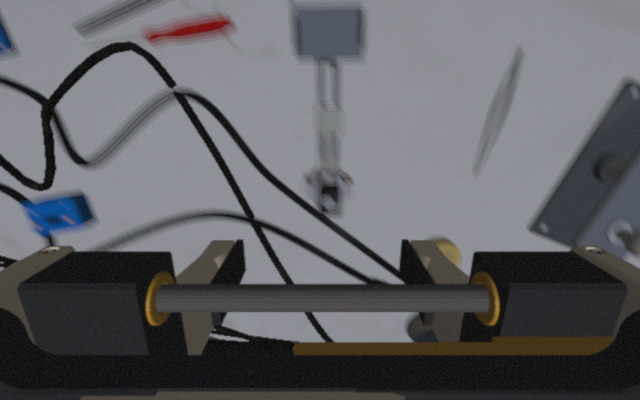

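The wrist view shows the block's top at (329,196), the tray's centre at (328,32) and the lever pad at (328,121). The arm is nearly aligned with the tool.

Run:
```python
from h import *
p=snap('wrist')
print(ctrl.get_obs()['tool_pos'])
g=atz(p,(329.5,197),.084);t=atz(p,(328,32),.055);l=atz(p,(328.5,121),.094)
print(g,t,l,[np.degrees(np.arctan2(*(g-a)[1::-1])) for a in(t,l)],[np.linalg.norm((g-a)[:2]) for a in (t,l)])
g[2]=.121;go(g,np.degrees(np.arctan2(*(g-t)[1::-1])))
```

```text
[ 0.56244484 -0.17018055  0.27011021]
[ 0.56468396 -0.16121195  0.084     ] [ 0.42559183 -0.19799133  0.055     ] [ 0.49731789 -0.17980289  0.094     ] [np.float64(14.811416921116702), np.float64(15.427848835814784)] [np.float64(0.14387267311422067), np.float64(0.06988427439456225)]
share [-0.0055  0.0102  0.1864] dist 0.1494 calls 0.72  turn -0.80deg share -0.0088 calls 0.02
```

Call:
send_rows --deltas '[[[-0.003,0.005,0.05],-0.009],[[-0.003,0.005,0.1],-0.009],[[-0.003,0.005,0.11],-0.009],[[-0.003,0.005,0.11],-0.009],[[-0.003,0.005,0.11],-0.009]]'

```text
clock: 3.17
tool_pos: [0.5644, -0.1665, 0.1833]
orientation: [-179.9, 0.0, -165.2]
force: [0.5, 0.1, 0.3]
opening: 0.0881
gripper_force: 0.0
```

Run:
```python
from h import *
for i in range(3):
    p=snap('wrist','w2.png'); o=ctrl.get_obs(); print(o['tool_pos'],o['orientation'],ray(p,(320,200))[0])
for t in('holder_arm','grip_block','lever_pad','latch_lever'):
    print(t,[(px(r).round(1),round(r['conf'],2)) for r in ctrl.cut_out(p,t)[:2]])
```

```text
[ 0.56511711 -0.1662808   0.18424736] [-1.79922106e+02  1.24565902e-01 -1.65195995e+02] [ 0.48373032 -0.18723595  0.27658866]
[ 0.56534032 -0.16609524  0.1845617 ] [-179.91677979    0.1819848  -165.187323  ] [ 0.48423221 -0.18709137  0.27733535]
[ 0.56529292 -0.16590616  0.18452641] [-179.9250163     0.19928159 -165.18492224] [ 0.48437455 -0.18691642  0.27757362]
holder_arm [(array([326.6, 119.9]), 0.82), (array([321.8, 125. ]), 0.21)]
grip_block [(array([325.6, 119.1]), 0.6)]
lever_pad [(array([326.6, 122.7]), 0.91)]
latch_lever [(array([322.3, 122.7]), 0.97), (array([624.9, 231.1]), 0.45)]
```

View pics/w2.png

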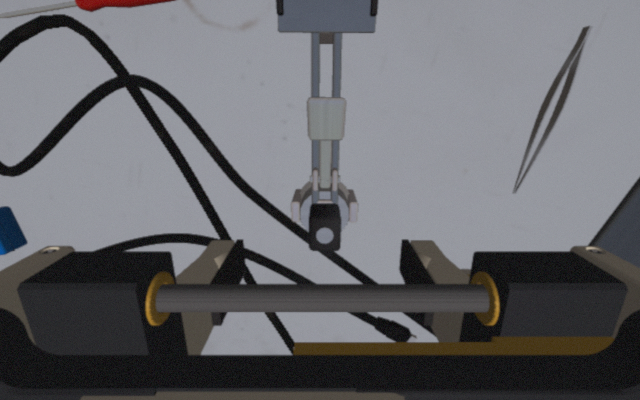

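The pin and block top are at (325,236) and the rails are vertical in the picture, so the tool is aligned. The fingers straddle the block.

Run:
```python
from h import *
p=snap('wrist')
g=atz(p,(325,236),.085);t=atz(p,(326,15),.055);print(g,t,np.degrees(np.arctan2(*(g-t)[1::-1])))
g[2]=.121;go(g,np.degrees(np.arctan2(*(g-t)[1::-1])))
```

```text
[ 0.56792133 -0.16196813  0.085     ] [ 0.4350658  -0.19675934  0.055     ] 14.67466223240825
share [-0.0052  0.0031  0.0775] dist 0.0622 calls 0.3  turn 0.16deg share 0.0017 calls 0.00
```

Call:
send_rows --deltas '[[[-0.005,0.003,0.02],0],[[-0.005,0.003,0.04],0],[[-0.005,0.003,0.06],0],[[-0.005,0.003,0.075],0],[[-0.005,0.003,0.077],0]]'

```text
clock: 3.98
tool_pos: [0.5662, -0.1619, 0.1184]
orientation: [179.9, -0.2, -165.2]
force: [0.2, 0.4, -0.8]
opening: 0.0874
gripper_force: 0.0
```

Call:
send_rows --deltas '[[[0,0,0],0],[[0,0,0],0],[[0,0,0],0],[[0,0,0],0],[[0,0,0],0]]' --gripper 0.0

```text
clock: 4.4
tool_pos: [0.5677, -0.1621, 0.1213]
orientation: [-180.0, 0.1, -165.2]
force: [-0.8, -0.1, 0.1]
opening: 0.0598
gripper_force: 0.0
```

Call:
send_rows --deltas '[[[0,0,0],0],[[0,0,0],0],[[0,0,0],0],[[0,0,0],0],[[0,0,0],0]]'

```text
clock: 4.82
tool_pos: [0.5674, -0.1621, 0.1205]
orientation: [180.0, -0.0, -165.2]
force: [0.1, 0.2, -0.1]
opening: 0.0269
gripper_force: 0.0
```

Call:
send_rows --deltas '[[[0,0,0],0],[[0,0,0],0],[[0,0,0],0],[[0,0,0],0],[[0,0,0],0]]'

```text
clock: 5.23
tool_pos: [0.5675, -0.162, 0.1205]
orientation: [-180.0, 0.0, -165.2]
force: [1.6, -0.3, -0.5]
opening: 0.0216
gripper_force: 30.0
```

Call:
send_rows --deltas '[[[0,0,-0.01],0],[[0,0,-0.03],0],[[0,0,-0.06],0],[[0,0,-0.1],0],[[0,0,-0.14],0]]'

```text
clock: 5.65
tool_pos: [0.5663, -0.1619, 0.2331]
orientation: [179.9, -0.1, -165.2]
force: [1.2, 0.5, -3.1]
opening: 0.0216
gripper_force: 30.0
```

Run:
```python
from h import *
o=ctrl.get_obs();print(o)
go([.532,.135,.24],-8)
```

```text
{'clock': 5.65, 'joint_pos': array([ 3.02757616e+00,  1.51774672e+01, -1.51048272e+01, -3.86452247e-02,
       -5.98762423e+01, -7.81996102e+01]), 'qvel': array([ 4.15209287e-02, -2.08422474e+01,  2.81972651e+01,  2.36742223e-01,
       -4.74674177e+01,  8.36519723e-02]), 'tau': array([-3.17173535e-01, -4.78035235e+01,  2.51485044e+01,  6.67586133e+00,
        1.00260090e+00, -5.67049196e-03]), 'tool_pos': array([ 0.56626066, -0.16193575,  0.23308914]), 'orientation': array([ 1.79934911e+02, -1.48366937e-01, -1.65191391e+02]), 'force': array([ 1.22832305,  0.52931001, -3.07530719]), 'moment': array([ 0.04683124, -0.39593401,  0.0049986 ]), 'gripper_force': 29.97721552848816, 'opening': 0.021641294677682412}
share [-0.0534  0.3698 -0.0084] dist 0.299 calls 1.43  turn 22.81deg share 0.2534 calls 0.64
```

Call:
send_rows --deltas '[[[-0.01,0.04,-0.01],0.05],[[-0.02,0.09,-0.02],0.1],[[-0.03,0.14,-0.02],0.15],[[-0.035,0.19,-0.02],0.2],[[-0.04,0.24,-0.02],0.25]]'

```text
clock: 6.07
tool_pos: [0.5481, 0.0333, 0.2488]
orientation: [180.0, -0.0, 172.1]
force: [1.2, -0.2, -3.1]
opening: 0.0217
gripper_force: 30.0
```

Run:
```python
from h import *
go([.532,.135,.25],-8)
```

```text
share [ 0.0375  0.1232 -0.0014] dist 0.103 calls 0.49  turn 0.05deg share 0.0006 calls 0.00
```

Call:
send_rows --deltas '[[[0.01,0.04,0],0],[[0.02,0.08,0],0],[[0.03,0.11,0],0],[[0.037,0.12,0],0],[[0.037,0.123,0],0]]'

```text
clock: 6.48
tool_pos: [0.5317, 0.1347, 0.2485]
orientation: [-180.0, -0.1, 172.5]
force: [-0.9, -1.3, -4.0]
opening: 0.0217
gripper_force: 30.0
```

Run:
```python
from h import *
w=snap('wrist');S=snap('scene');D=snap('side');w=snap('wrist')
o=ctrl.get_obs();print(o['tool_pos'],o['orientation'],o['force'])
for p in(S,D): print(proj(p,[[.532,.135,.093],o['tool_pos']-[0,0,.0945]]))
x=cv2.resize(S['color'][130:260,220:370],(360,312),interpolation=2);y=cv2.resize(D['color'][120:250,245:395],(360,312),interpolation=2)
cv2.imwrite('pics/sd1.png',np.hstack([x,y])[:,:,::-1]); cv2.imwrite('pics/w3.png',w['color'][:,:,::-1])
```

```text
[0.53288984 0.13230188 0.24845755] [-1.79980450e+02 -2.22407149e-02  1.72290777e+02] [ 0.2047572   0.10008294 -3.88230503]
[[303.11787778 184.24910573]
 [303.29326847 164.50056038]]
[[297.06549132 201.50596295]
 [297.12899375 180.35380603]]
```

View pics/sd1.png

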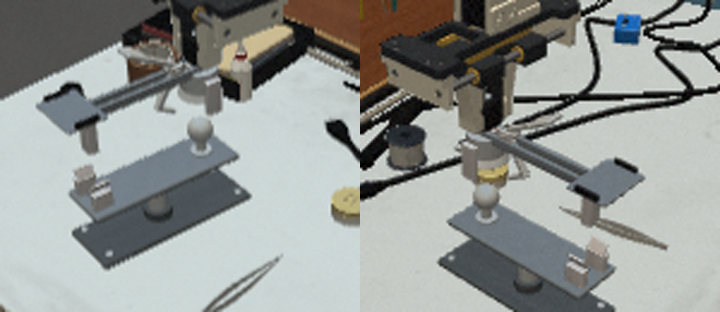

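View pics/w3.png

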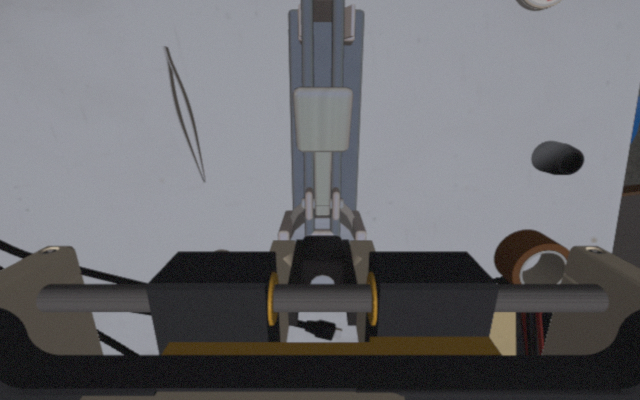

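The picture pair shows the ball at scene (303.3,185) and side (297.9,202.1), with the socket above it and the foot near the fork. In the wrist view the bar's edges run at columns of about 290 and 362, with the rails centred near 323.

Run:
```python
from h import *
S=snap('scene');D=snap('side');w=snap('wrist');o=ctrl.get_obs()
X=tri([(S,(303.3,184.7)),(D,(297.7,202))]);print('ball',X)
g=cv2.GaussianBlur(cv2.cvtColor(w['color'],cv2.COLOR_RGB2GRAY),(3,3),0).astype(float)
L=[];Rr=[]
for r in range(20,190,10):
    d=np.gradient(g[r]); a=270+np.argmin(d[270:300]); b=345+np.argmax(d[345:380]); L.append((a,r));Rr.append((b,r))
print(L[::4],Rr[::4])
zb=X[2]-.028
for nm,E in(('L',L),('R',Rr)):
    P=np.array([atz(w,e,zb) for e in E]); k=np.polyfit(P[:,0],P[:,1],1)
    res=P[:,1]-np.polyval(k,P[:,0]); P=P[abs(res)<.002]; k=np.polyfit(P[:,0],P[:,1],1)
    print(nm,np.degrees(np.arctan(k[0])),np.polyval(k,[.532,.40]),len(P))
print(o['tool_pos'],o['orientation'])
```

```text
ball [0.531197   0.13402778 0.09183816]
[(np.int64(288), 20), (np.int64(289), 60), (np.int64(290), 100), (np.int64(291), 140), (np.int64(292), 180)] [(np.int64(364), 20), (np.int64(363), 60), (np.int64(361), 100), (np.int64(359), 140), (np.int64(358), 180)]
L -7.930204789411889 [0.10487365 0.1232611 ] 17
R -7.949099796685579 [0.16596209 0.18439391] 17
[0.53308985 0.1321956  0.24841823] [-1.79991607e+02 -1.26515345e-02  1.72245857e+02]
```

Call:
send_rows --deltas '[[[0.002,0.003,0.008],0.002],[[0.002,0.003,0.016],0.002],[[0.002,0.003,0.024],0.002],[[0.002,0.003,0.03],0.002],[[0.002,0.003,0.0325],0.002]]'

```text
clock: 7.25
tool_pos: [0.5312, 0.1355, 0.2211]
orientation: [-179.9, -0.1, 172.1]
force: [0.4, -0.1, -3.2]
opening: 0.0218
gripper_force: 30.0
```

Run:
```python
from h import *
S=snap('scene');D=snap('side')
o=ctrl.get_obs();print(o['tool_pos'],o['orientation'],o['force'],o['moment'])
x=cv2.resize(S['color'][140:240,225:345],(400,333),interpolation=2);y=cv2.resize(D['color'][140:240,260:380],(400,333),interpolation=2)
cv2.imwrite('pics/sd2.png',np.hstack([x,y])[:,:,::-1])
```

```text
[0.53149092 0.13563893 0.22171766] [-1.79950409e+02 -5.68958699e-02  1.72147406e+02] [-0.44064893 -0.11090755 -2.85499538] [-0.03179538 -0.14432115 -0.00960795]
```

View pics/sd2.png

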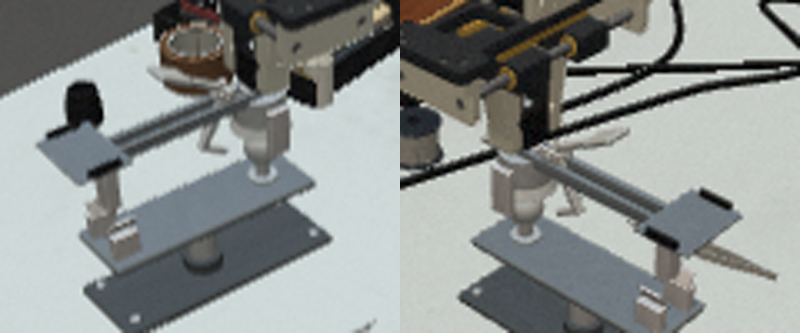

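The socket sits over the ball (neck at (265,175) left, (525,236) right) and the foot is between the prongs. Lowering gently now.

Call:
send_rows --deltas '[[[0,0,0.003],0],[[0,0,0.006],0],[[0,0,0.009],0],[[0,0,0.012],0],[[0,0,0.015],0]]'

```text
clock: 7.77
tool_pos: [0.5317, 0.1358, 0.2103]
orientation: [180.0, 0.0, 172.2]
force: [-0.8, -0.6, -4.1]
opening: 0.0217
gripper_force: 30.0
```

Call:
send_rows --deltas '[[[0,0,0.001],0],[[0,0,0.002],0],[[0,0,0.003],0],[[0,0,0.004],0],[[0,0,0.005],0]]'

```text
clock: 8.18
tool_pos: [0.5318, 0.1358, 0.2065]
orientation: [180.0, 0.0, 172.1]
force: [-0.2, 0.4, -3.1]
opening: 0.0219
gripper_force: 30.0
```

Call:
send_rows --deltas '[[[0,0,0.001],0],[[0,0,0.002],0],[[0,0,0.003],0],[[0,0,0.004],0],[[0,0,0.005],0]]'

```text
clock: 8.6
tool_pos: [0.5318, 0.1356, 0.2026]
orientation: [-180.0, 0.0, 172.2]
force: [0.3, -1.5, -0.9]
opening: 0.0217
gripper_force: 30.0
```

Call:
send_rows --deltas '[[[0,0,0.001],0],[[0,0,0.002],0],[[0,0,0.003],0],[[0,0,0.003],0],[[0,0,0.003],0]]'

```text
clock: 9.02
tool_pos: [0.532, 0.1356, 0.2]
orientation: [-180.0, 0.0, 172.1]
force: [2.4, -4.0, -3.8]
opening: 0.0221
gripper_force: 30.0
```

Call:
send_rows --deltas '[[[-0.0008,-0.0012,0.0],0],[[-0.0008,-0.0012,0.001],0],[[-0.0008,-0.0012,0.002],0],[[-0.0008,-0.0012,0.002],0],[[-0.0008,-0.0012,0.002],0]]'

```text
clock: 9.43
tool_pos: [0.5327, 0.1351, 0.1987]
orientation: [180.0, 0.1, 172.2]
force: [1.9, -0.2, -1.0]
opening: 0.0223
gripper_force: 30.0
```

Call:
send_rows --deltas '[[[-0.0006,0,0.001],0],[[-0.0006,0,0.002],0],[[-0.0006,0,0.003],0],[[-0.0006,0,0.003],0],[[-0.0006,0,0.003],0]]'

```text
clock: 9.85
tool_pos: [0.5324, 0.1348, 0.1954]
orientation: [180.0, -0.1, 172.1]
force: [2.5, 1.2, -5.8]
opening: 0.0219
gripper_force: 30.0
```

Call:
send_rows --deltas '[[[-0.0006,0.0003,0.001],0],[[-0.0006,0.0003,0.002],0],[[-0.0006,0.0003,0.003],0],[[-0.0006,0.0003,0.003],0],[[-0.0006,0.0003,0.003],0]]'

```text
clock: 10.27
tool_pos: [0.5326, 0.1348, 0.1929]
orientation: [-180.0, -0.1, 172.1]
force: [0.5, 1.8, -7.2]
opening: 0.0221
gripper_force: 30.0
```

Call:
send_rows --deltas '[[[0,0.0005,0.001],0],[[0,0.0005,0.002],0],[[0,0.0005,0.003],0],[[0,0.0005,0.003],0],[[0,0.0005,0.003],0]]'

```text
clock: 10.68
tool_pos: [0.5325, 0.135, 0.1905]
orientation: [-180.0, -0.1, 172.1]
force: [-3.3, 0.9, -6.7]
opening: 0.0217
gripper_force: 30.0
```

Run:
```python
from h import *
S=snap('scene');D=snap('side');w=snap('wrist')
o=ctrl.get_obs();print(o['tool_pos'],o['orientation'],o['force'],o['moment'])
x=cv2.resize(S['color'][150:230,235:335],(400,320),interpolation=2);y=cv2.resize(D['color'][150:230,270:370],(400,320),interpolation=2)
z=cv2.resize(w['color'][180:320,220:440],(400,255),interpolation=2);z=np.hstack([z,cv2.resize(w['color'][:200,200:460],(400,255))])
cv2.imwrite('pics/sd3.png',np.vstack([np.hstack([x,y]),z])[:,:,::-1])
```

```text
[0.53265172 0.13501838 0.19064655] [-1.79957936e+02 -8.18879979e-02  1.72125955e+02] [-3.34357837  0.4290094  -7.05438686] [ 0.17825631  1.16822192 -0.05448985]
```

View pics/sd3.png

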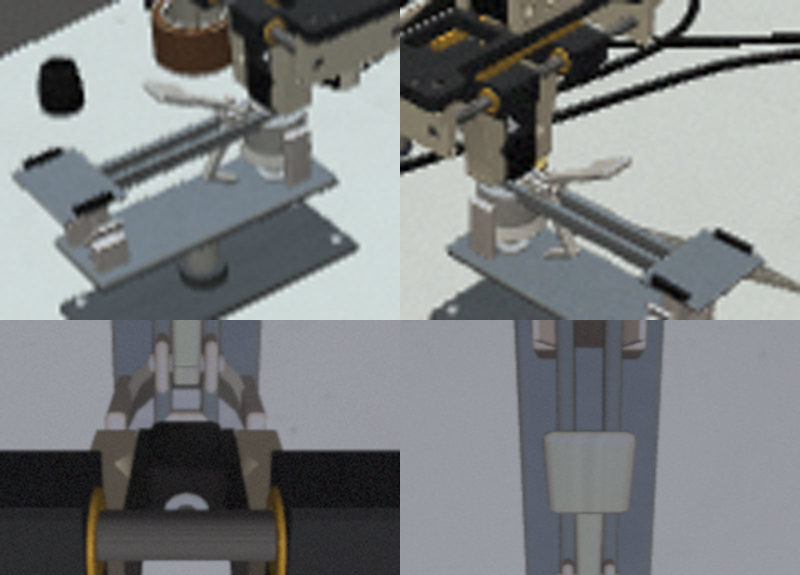

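Almost home: the socket nearly reaches the bar and the foot is in the fork. Continuing gently.

Call:
send_rows --deltas '[[[0.0008,0,0.0005],0],[[0.0008,0,0.001],0],[[0.0008,0,0.002],0],[[0.0008,0,0.0025],0],[[0.0008,0,0.0025],0]]'

```text
clock: 11.25
tool_pos: [0.5326, 0.1351, 0.1895]
orientation: [-180.0, 0.0, 172.2]
force: [-4.2, -1.4, 0.5]
opening: 0.0215
gripper_force: 30.0
```

Call:
send_rows --deltas '[[[0.0008,0,0.0003],0],[[0.0008,0,0.0006],0],[[0.0008,0,0.001],0],[[0.0008,0,0.001],0],[[0.0008,0,0.001],0]]'

```text
clock: 11.67
tool_pos: [0.5323, 0.1354, 0.1887]
orientation: [180.0, 0.0, 172.2]
force: [-0.9, -3.6, 0.1]
opening: 0.022
gripper_force: 30.0
```

Run:
```python
from h import *
w=snap('wrist');o=ctrl.get_obs();print(o['tool_pos'],o['orientation'],o['force'],o['moment'])
a=cv2.imread('pics/w3.png')[240:320,270:375];b=w['color'][240:320,270:375,::-1]
cv2.imwrite('pics/pin.png',cv2.resize(np.hstack([a,b]),None,fx=3.5,fy=3.5,interpolation=2))
```

```text
[0.53230791 0.13544747 0.18866257] [1.79991045e+02 3.73282444e-02 1.72155865e+02] [-1.08995075 -2.75866737 -0.14514316] [-1.25997157  0.287385   -0.03220308]
```

View pics/pin.png

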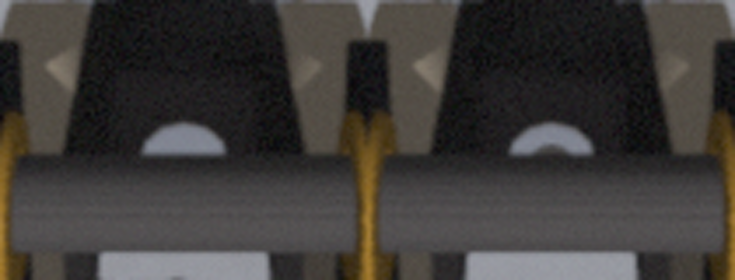

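The right half shows the dark pin now emerging in the collar, which was empty before, so the ball is at the pin. I'll press on until the rubber stop shows in the force.

Call:
send_rows --deltas '[[[0,-0.0006,0.0003],0],[[0,-0.0006,0.0006],0],[[0,-0.0006,0.001],0],[[0,-0.0006,0.001],0],[[0,-0.0006,0.001],0]]'

```text
clock: 12.13
tool_pos: [0.5323, 0.1353, 0.188]
orientation: [180.0, 0.1, 172.2]
force: [-1.3, 0.6, 2.7]
opening: 0.0224
gripper_force: 30.0
```

Call:
send_rows --deltas '[[[0,0,0.0003],0],[[0,0,0.0006],0],[[0,0,0.001],0],[[0,0,0.001],0],[[0,0,0.001],0]]'

```text
clock: 12.55
tool_pos: [0.5324, 0.1353, 0.1876]
orientation: [180.0, 0.1, 172.2]
force: [-2.3, 0.4, 6.4]
opening: 0.0218
gripper_force: 30.0
```

Call:
send_rows --deltas '[[[0,0,0.0003],0],[[0,0,0.0006],0],[[0,0,0.001],0],[[0,0,0.001],0],[[0,0,0.001],0]]'

```text
clock: 12.97
tool_pos: [0.5324, 0.1353, 0.1873]
orientation: [180.0, 0.1, 172.2]
force: [-4.7, 0.3, 12.1]
opening: 0.0222
gripper_force: 30.0
```

The rubber stop is clearly felt, with about 15 N net, so the ball is home. Easing off and releasing.

Call:
send_rows --deltas '[[[0,0,-0.001],0],[[0,0,-0.002],0],[[0,0,-0.002],0],[[0,0,-0.002],0],[[0,0,-0.002],0]]'

```text
clock: 13.38
tool_pos: [0.5323, 0.1353, 0.1878]
orientation: [180.0, 0.0, 172.2]
force: [-0.2, 0.5, 4.9]
opening: 0.0217
gripper_force: 30.0
```

Call:
send_rows --deltas '[[[0,0,0],0],[[0,0,0],0],[[0,0,0],0],[[0,0,0],0],[[0,0,0],0]]' --gripper 0.7

```text
clock: 13.8
tool_pos: [0.5318, 0.1348, 0.1874]
orientation: [-180.0, -0.0, 172.1]
force: [-0.6, 0.8, -0.1]
opening: 0.0494
gripper_force: 0.0
```

Call:
send_rows --deltas '[[[0,0,0],0],[[0,0,0],0],[[0,0,0],0],[[0,0,0],0],[[0,0,0],0]]'

```text
clock: 14.22
tool_pos: [0.5319, 0.1349, 0.1877]
orientation: [-180.0, -0.0, 172.1]
force: [0.4, 0.3, 0.5]
opening: 0.0613
gripper_force: 0.0
```

Call:
send_rows --deltas '[[[0,0,-0.01],0],[[0,0,-0.03],0],[[0,0,-0.06],0],[[0,0,-0.09],0],[[0,0,-0.1],0]]'

```text
clock: 14.63
tool_pos: [0.5332, 0.1354, 0.272]
orientation: [179.9, 0.3, 172.2]
force: [0.7, 0.3, 1.0]
opening: 0.0616
gripper_force: 0.0
```

Call:
send_rows --deltas '[[[0.03,0,0],0],[[0.06,0,0],0],[[0.09,0,0],0],[[0.105,0,0],0],[[0.105,0,0],0]]' --gripper 0.0

```text
clock: 15.05
tool_pos: [0.4469, 0.1464, 0.2684]
orientation: [179.9, 0.0, 172.2]
force: [0.9, -0.1, -0.1]
opening: 0.0338
gripper_force: 0.0
```

Call:
send_rows --deltas '[[[0,0,0],0],[[0,0,0],0],[[0,0,0],0],[[0,0,0],0],[[0,0,0],0]]'

```text
clock: 15.47
tool_pos: [0.4491, 0.1463, 0.2673]
orientation: [-180.0, -0.0, 172.1]
force: [-0.5, -1.2, -1.1]
opening: 0.0024
gripper_force: 0.0
```

Run:
```python
from h import *
w=snap('wrist','w9.png');S=snap('scene');D=snap('side');o=ctrl.get_obs();print(o['tool_pos'],o['orientation'],o['force'],o['opening'])
q=(.5323,.1353);u=np.array([-np.cos(.137),np.sin(.137)])
pad=np.r_[q+.074*u,.162];gb=np.r_[q,.1362]
for n,p in(('w',w),('S',S),('D',D)):
    print(n,'exp pad',proj(p,pad),'exp block',proj(p,gb))
    for t in('lever_pad','latch_lever','grip_block'): print(t,[(px(r).round(1),round(r['conf'],2)) for r in ctrl.cut_out(p,t)[:2]])
go(np.r_[q+.084*u,.235],-7.9)
```

```text
[0.44890929 0.14634902 0.26743671] [-1.79977390e+02 -1.97473515e-02  1.72125712e+02] [-0.43083117  0.01995406  0.22207384] 0.0005808717897502059
w exp pad [[321.8188443  239.87271867]] exp block [[321.83911379 306.38312839]]
lever_pad [(array([321.7, 231.7]), 0.73), (array([321.3, 134.4]), 0.6)]
latch_lever [(array([321.5, 230.2]), 0.79), (array([323.3, 321.3]), 0.55)]
grip_block [(array([321.4, 193.4]), 0.59)]
S exp pad [[277.21641592 171.70594276]] exp block [[302.53772303 170.11210681]]
lever_pad [(array([284.7, 213.1]), 0.49)]
latch_lever [(array([281.6, 211.8]), 0.36)]
grip_block [(array([287. , 189.1]), 0.82)]
D exp pad [[319.98595286 189.76006023]] exp block [[296.69327252 187.12171734]]
lever_pad [(array([316.5, 195.6]), 0.43)]
latch_lever []
grip_block [(array([309.3, 207. ]), 0.63)]
share [-0.0004  0.0005  0.0409] dist 0.0327 calls 0.16  turn 0.05deg share 0.0005 calls 0.00
```

The pad is seen at (321.7,232) in the wrist view, where it's expected at (322,240), so the raised lever is under the fingertips. Lowering onto it.

Call:
send_rows --deltas '[[[0,0,0.01],0],[[0,0,0.02],0],[[0,0,0.03],0],[[0,0,0.035],0],[[0,0,0.035],0]]'

```text
clock: 16.48
tool_pos: [0.4481, 0.146, 0.2381]
orientation: [-179.9, -0.1, 172.1]
force: [-0.6, -0.2, 0.3]
opening: 0.0004
gripper_force: 0.0
```

Call:
send_rows --deltas '[[[0,0,0.003],0],[[0,0,0.006],0],[[0,0,0.009],0],[[0,0,0.012],0],[[0,0,0.015],0]]'

```text
clock: 16.9
tool_pos: [0.4486, 0.1465, 0.2277]
orientation: [180.0, -0.0, 172.1]
force: [-5.1, 0.3, 6.3]
opening: 0.0001
gripper_force: 3.4
```

Call:
send_rows --deltas '[[[0,0,0.002],0],[[0,0,0.005],0],[[0,0,0.0075],0],[[0,0,0.01],0],[[0,0,0.0125],0]]'

```text
clock: 17.32
tool_pos: [0.4485, 0.1464, 0.2176]
orientation: [180.0, -0.0, 172.1]
force: [-3.8, 0.6, 4.7]
opening: 0.0004
gripper_force: 1.9
```

Lever is moving with about 5 N. Continuing to about z 0.198.

Call:
send_rows --deltas '[[[0,0,0.0025],0],[[0,0,0.005],0],[[0,0,0.0075],0],[[0,0,0.01],0],[[0,0,0.0125],0]]'

```text
clock: 17.73
tool_pos: [0.4487, 0.1464, 0.2074]
orientation: [-180.0, -0.0, 172.1]
force: [-2.1, 0.1, 3.2]
opening: 0.0003
gripper_force: 1.3
```

Call:
send_rows --deltas '[[[0,0,0.0015],0],[[0,0,0.003],0],[[0,0,0.0045],0],[[0,0,0.006],0],[[0,0,0.007],0]]'

```text
clock: 18.15
tool_pos: [0.4486, 0.1464, 0.2019]
orientation: [-180.0, -0.0, 172.1]
force: [-1.7, 0.6, 2.6]
opening: 0.0003
gripper_force: 1.3
```

Call:
send_rows --deltas '[[[0,0,0.001],0],[[0,0,0.002],0],[[0,0,0.003],0],[[0,0,0.0035],0],[[0,0,0.0035],0]]'

```text
clock: 18.57
tool_pos: [0.4486, 0.1464, 0.1992]
orientation: [-180.0, -0.0, 172.1]
force: [-1.5, 0.3, 2.5]
opening: 0.0003
gripper_force: 0.9
```

Call:
send_rows --deltas '[[[0,0,0.0005],0],[[0,0,0.001],0],[[0,0,0.0015],0],[[0,0,0.0015],0],[[0,0,0.0015],0]]'

```text
clock: 18.98
tool_pos: [0.4487, 0.1464, 0.198]
orientation: [180.0, 0.0, 172.2]
force: [-0.7, 0.8, 1.5]
opening: 0.0002
gripper_force: 0.8
```

Call:
send_rows --deltas '[[[0,0,0.0005],0],[[0,0,0.001],0],[[0,0,0.0015],0],[[0,0,0.0015],0],[[0,0,0.0015],0]]'

```text
clock: 19.4
tool_pos: [0.4487, 0.1464, 0.1968]
orientation: [-180.0, -0.0, 172.1]
force: [-1.5, 0.0, 2.7]
opening: 0.0003
gripper_force: 1.4
```

Call:
send_rows --deltas '[[[0,0,0.0005],0],[[0,0,0.001],0],[[0,0,0.001],0],[[0,0,0.001],0],[[0,0,0.001],0]]'

```text
clock: 19.82
tool_pos: [0.4488, 0.1465, 0.1964]
orientation: [180.0, 0.0, 172.2]
force: [-2.4, -0.8, 5.4]
opening: 0.0006
gripper_force: 3.1
```

Call:
send_rows --deltas '[[[0,0,0.0005],0],[[0,0,0.001],0],[[0,0,0.001],0],[[0,0,0.001],0],[[0,0,0.001],0]]'

```text
clock: 20.23
tool_pos: [0.4489, 0.1465, 0.196]
orientation: [180.0, 0.0, 172.2]
force: [-4.9, -0.2, 10.0]
opening: 0.0003
gripper_force: 5.4
```

Call:
send_rows --deltas '[[[0,0,0.0005],0],[[0,0,0.001],0],[[0,0,0.001],0],[[0,0,0.001],0],[[0,0,0.001],0]]'

```text
clock: 20.65
tool_pos: [0.4489, 0.1466, 0.1957]
orientation: [180.0, 0.1, 172.2]
force: [-7.6, 0.4, 15.7]
opening: 0.0002
gripper_force: 8.0
```

Solid stop reached at the expected height with a firm 15 N. Lifting away and checking.

Call:
send_rows --deltas '[[[0,0,-0.003],0],[[0,0,-0.01],0],[[0,0,-0.03],0],[[0,0,-0.07],0],[[0,0,-0.12],0]]'

```text
clock: 21.07
tool_pos: [0.4477, 0.1457, 0.2896]
orientation: [-179.8, -0.2, 172.1]
force: [0.2, 1.0, 0.0]
opening: 0.0004
gripper_force: 0.0
```

Call:
send_rows --deltas '[[[0.03,0,0],0],[[0.06,0,0],0],[[0.08,0,0],0],[[0.08,0,0],0],[[0.08,0,0],0]]'

```text
clock: 21.48
tool_pos: [0.385, 0.1554, 0.291]
orientation: [179.9, 0.1, 172.2]
force: [-0.1, 0.6, -0.5]
opening: 0.0005
gripper_force: 0.0
```

Run:
```python
from h import *
S=snap('scene');D=snap('side');w=snap('wrist');o=ctrl.get_obs();print(o['tool_pos'],o['force'])
q=(.5323,.1353);u=np.array([-np.cos(.137),np.sin(.137)])
up=np.r_[q+.074*u,.162];dn=np.r_[q+.088*u,.132];gb=np.r_[q,.1362]
for n,p in(('S',S),('D',D),('w',w)):
    print(n,'up',proj(p,up).round(1),'down',proj(p,dn).round(1),'block',proj(p,gb).round(1))
    for t in('lever_pad','latch_lever','grip_block','flux_tin','loupe'): print(t,[(px(r).round(1),round(r['conf'],2)) for r in ctrl.cut_out(p,t)[:2]])
def pts(L,z):return np.array([np.r_[q+a*u+b*np.array([u[1],-u[0]]),z+(a-L)*k] for a,b,k in[]])
# brightness of pad-coloured region (light) along arm axis in side/scene
for n,p in(('S',S),('D',D)):
    for nm,c,sl in(('up',up,.67),('dn',dn,0)):
        print(n,nm,[p['color'][int(round(y)),int(round(x))].tolist() for x,y in proj(p,[c+np.r_[u*d,sl*d] for d in(-.01,0,.01)])])
```

```text
[0.3858078  0.15528328 0.29047479] [-0.73008028 -0.44342726 -0.21817791]
S up [[277.2 171.7]] down [[273.2 184. ]] block [[302.5 170.1]]
lever_pad [(array([281.7, 184.7]), 0.44)]
latch_lever [(array([279.2, 185.3]), 0.52)]
grip_block [(array([284.9, 188.8]), 0.65)]
flux_tin [(array([365.2, 219.5]), 0.8)]
loupe [(array([280.2, 185.9]), 0.58)]
D up [[320.  189.8]] down [[324.3 202.8]] block [[296.7 187.1]]
lever_pad [(array([322.1, 202.1]), 0.57), (array([313.5, 205.8]), 0.45)]
latch_lever [(array([318.8, 203.2]), 0.6)]
grip_block [(array([316.4, 206.8]), 0.86)]
flux_tin []
loupe [(array([312.5, 205.4]), 0.66), (array([230.6, 282.5]), 0.49)]
w up [[321.2 298. ]] down [[321.3 264.8]] block [[321.2 346.4]]
lever_pad []
latch_lever [(array([318.6, 264.2]), 0.6)]
grip_block [(array([324. , 199.1]), 0.68)]
flux_tin []
loupe [(array([505.7, 262.8]), 0.92)]
S up [[204, 215, 214], [205, 216, 216], [205, 216, 216]]
S dn [[174, 186, 192], [173, 184, 191], [174, 182, 186]]
D up [[200, 207, 203], [201, 207, 200], [200, 206, 200]]
D dn [[171, 178, 181], [171, 179, 182], [170, 176, 182]]
```

Run:
```python
from h import *
S=snap('scene');D=snap('side');L=[]
for p,e in((S,(302.5,170.1)),(D,(296.7,187.1))):
    x,y=map(int,e); r=20
    m=(p['color'][y-r:y+r,x-r:x+r].max(2)<75).astype(np.uint8)
    n,l,s,c=cv2.connectedComponentsWithStats(m)
    for i in range(1,n):
        if s[i][4]>40: print(e,c[i]+[x-r,y-r],s[i])
```

```text
(302.5, 170.1) [300.30387931 164.31896552] [  0   0  38  30 464]
(296.7, 187.1) [296.88271605 183.50308642] [  0   2  40  27 324]
```

The lever's pad sits where the "down" pose predicts in all three views. A ball not home would block the lever, so the socket is home too. Handing in.

```bash
python3 -c "
from plant import ctrl
print(ctrl.close_job())"
```

```text
the job is handed in; nothing more can be done
None
```

I mounted the arm on the stand, pressed the latch lever down to its stop, moved the gripper clear and handed the job in at about 22 s; no verdict came back, and I viewed 11 pictures, one over the limit of 10.

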